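# Clamp the foam blank on a free-spinning cutting turntable

## Robot

A 6-joint arm with a two-finger parallel gripper is mounted at the origin on the work surface. World frame = base frame: x ahead of the robot, y to its left, z up, the work surface at z = 0. Lengths are in mm, angles in degrees, forces in N, time in s.
With the tool pointing down it reaches from about 300 to 850 mm from the base axis. Payload 4.2 kg.
Tool frame: the origin (TCP) lies midway between the tips of the shut fingers; the grasp point (between the pads) lies 19 mm behind it; z points along the fingers, x is the direction in which the jaws open and shut, and the axes are right-handed (so a half turn about z gives the same grasp; the last joint's range is limited). The gripper opens to 91 mm and grips with 3 to 60 N. Pads are 32 mm wide; open, the fingers measure 118 mm over their backs; the gripper's body (76 mm by 178 mm) begins 60 mm behind the grasp point.
Start: joints at [68.411, 18.312, 89.639, -0, 72.044, -1.146], TCP at [200.838, 538.802, 213.976] pointing down, gripper open.
Joint ranges: [-177.97, 177.97], [-48.28, 115.42], [12.27, 149.76], [-77.06, 257.06], [2.81, 150.46], [-146.56, 146.56]. Speed limits (degrees/s): [147.25, 147.25, 180, 180, 180, 180].

## Interface

Orientations are given as [roll, pitch, yaw] about the fixed x, y, z axes, in that order (R = Rz(yaw) Ry(pitch) Rx(roll)).
In Python, from workcell import env gives the robot as it stands. The module is installed in compiled form; this text tells all that it offers.
- The arm moves only by the tool drive_tool, never from a script. Its argument "series" is a list of rows, each a list of 3 entries, a list of its own where there are three numbers: the closure, from 0 (fully open) to 1 (shut), then the shift along the tool's x, y, z in mm, then the turn, a rotation vector about the tool's x, y, z in rad. In form: [[gripper, [dx, dy, dz], [rx, ry, rz]], ...]. A call has exactly 5 rows; each row is the pose to reach, as a shift and turn from the pose commanded when the call began, along the tool's axes at that moment; what a row does not reach only later rows make up. A row lasts 1/10 s, in which the tool goes at most 50 mm and 8.59 degrees, less where a joint would pass 70% of its speed; a pose out of reach is approached as far as the arm can. A call with a gripper value outside its range is refused whole. The fingers move at their own pace and stop on an object; "squeeze" is the grip in N (left out, the last holds). Time passes only in rows, so rows that repeat a pose let the fingers close, or fill a call up. It gives the time, the measured TCP pose, the force and the opening at its end, in the units of the state.
- env.state(): the state, without advancing time (a new reading comes with each control period).
- env.grab_frame(name): name is "scene" or "top"; returns a dict with "image" (420x560x3 uint8, red, green, blue), "K" (3x3 intrinsics, pixels), "k1" (the pictures are not rectified: a ray, as slopes to the right and down, at radius r is drawn at 1 + k1 r^2 times it, then the intrinsics apply), "origin" and "orientation" of the camera in the world. Camera axes: x right, y down, z forward; pixel columns grow to the right and rows downward; lengths in mm; the calibration is good to about 2 mm. A picture is of the moment at which its call begins. There is no depth.
- env.job_done(): hands the job in, once; it reports no verdict.
The state is a dict: "time_s": time; "qpos": joint angles; "qvel": joint speeds; "effort": joint torques, N m; "ee_pos": TCP position; "ee_rot": TCP orientation; "force": force on the tool from outside, world axes, zero at the start; "torque": the same for the moment, N m; "gripper_width": finger opening in mm.
Only numpy, scipy, OpenCV 4.12 (cv2) and the standard library are available. Lean on these libraries where they do the work, as an engineer would, in place of code of your own. Each camera call takes 0.05 s, during which the arm holds its last target.

## Task

Clamp the blue foam blank on the cutting turntable: turn the clamp crank clockwise all the way to its stop by its orange finger cup, and leave the platter with its red pointer lined up with the red post on the base. The platter spins freely along with the crank unless it is pressed down onto its brake, so press down while you tighten, firmly but without leaning hard on it. Leave everything else on the table where it is.

Things in the scene. Friction and masses are not known exactly. Their poses are not given: they have to be found in the camera images.
- turntable: foam-cutting turntable fixed to the table. Origin on the vertical spin axis at table height; z up, +x points from the axis to the red post. Grey round base 164 mm across, 19 mm high, with a black rubber brake ring; plywood platter 210 mm across (top at 44 mm); blue foam disc 104 mm across (top at 80 mm); clamp crank on top (arm top at 104 mm). All turn about this axis.
- hub (a point): top centre of the crank's hub, 110 mm above the table. The platter floats on a soft spring (3 N to start, 6 N at most) and lands on the brake after 2 to 12 mm of travel, different each time and not to be seen, only felt: past it 8 N per mm. Under 11 N the platter may turn with the crank, 13 to 20 N holds it, 24 N or more crushes the brake. Unpressed, pushing the crank turns the platter, not the clamp.
- cup: orange round finger cup, open upward, at the end of the crank arm; outer diameter 58 mm, inner diameter 50 mm, 24 mm high, floor 4 mm thick. Origin at the centre of its underside, 98 mm above the table when unpressed and 85 mm from the spin axis. Closed fingertips fit in it, to press down on its floor and push it round in a circle about the spin axis.
- cup_floor (a point): centre of the cup's inner floor, 102 mm above the table when unpressed (rim 20 mm higher), 85 mm from the spin axis
- crank (a joint): angle of the clamp crank relative to the platter, rad: grows as the crank turns clockwise seen from above relative to the platter; 0 fully loose, hard stop at 2.4 (tight; anything above 2.25 counts as tight). It starts at 0 to 0.5, resists with about 0.3 N m (3.5 N at the cup) and stays where it is left.
- platter (a joint): angle of the platter relative to the base, rad, counterclockwise from above positive; 0 = pointer exactly at the red post; it can turn any number of times. Resistance unpressed about 0.02 N m.
- brake (a joint): how far the black rubber brake ring under the platter is squeezed, m: 0 unpressed, grows 1 mm per 8 N that the platter bears on it; 0.8 mm already brakes, over 2.4 mm crushes it
- pointer (a point): outer tip of the red pointer (10 mm wide strip on the platter's rim), 127 mm from the spin axis, 46 mm above the table
- mark (a point): inner face of the red post (12 mm wide, top 52 mm above the table) on the base, 132 mm from the spin axis, 46 mm above the table; 5 mm beyond the pointer's tip when they are lined up
- glue: white glue bottle with green cap, 50 mm across, 130 mm high, loose bystander; origin at the centre of its underside
- house: white card house model 90 x 60 x 75 mm, loose bystander; origin at the centre of its underside
- foam_step: stepped blue foam model 80 x 50 x 60 mm, loose bystander; origin at the centre of its underside
- foam_block: blue foam block 60 x 45 x 50 mm, loose bystander; origin at the centre of its underside
- ruler: steel ruler 200 x 28 x 4 mm, loose bystander; origin at the centre of its underside, length along its x
- tape: yellow tape roll 70 mm across, 20 mm high, loose bystander; origin at the centre of its underside

How it is judged (in metres and radians):
At the end, for the whole second after the job is handed in: The clamp crank is tight (turned past 2.25 rad relative to the platter), the tip of the platter's pointer is within 13.5 mm horizontally of the post's inner face (5 mm when exactly in line, so about 12 mm or 0.097 rad to either side), and platter and crank are at rest (value of joint crank above 2.25 rad and horizontal distance between pointer and mark below 0.0135 m and velocity of joint platter between -0.05 and 0.05 rad/s and velocity of joint crank between -0.05 and 0.05 rad/s); the robot touches nothing.
It fails at once if the rubber brake is crushed: squeezed by more than 2.4 mm (about 24 N of push down) (value of joint brake above 0.0024 m).
It fails at once if a bystander on the table is moved by more than 30 mm (distance of any of glue, house, foam_step, foam_block, ruler, tape from where it was at the start of the episode above 0.03 m).
It also fails if it takes over 72 s, if anything falls off the work surface, if the arm or the gripper's body presses on something with over 40 N, if the wrist force passes 120 N, or if a joint passes its speed limit or range.

## Working session

There is one attempt and no reset: what is moved stays moved. The work goes in short steps, Python scripts to look and compute and a tool call to move; the robot and the scene stay as the last step left them, time stands still between calls to the robot, and variables do not carry over. Pictures are saved under pics/ and viewed, and the job is handed in when it is done.

Besides the shell and the picture viewer there is one more tool, called after "Emit:" as name(argument=value, ...) on one line, values as JSON. drive_tool: Moves the arm, as the interface text tells. Its arguments: {"type":"object","properties":{"series":{"type":"array","items":{"type":"array"}},"squeeze":{"type":"number"}},"required":["series"]}

```bash
mkdir -p pics
python3 - <<'E'
from workcell import env
import cv2
print(env.state())
for n in("scene","top"):
    f=env.grab_frame(n); cv2.imwrite(f"pics/{n}0.png",f["image"][:,:,::-1])
    print(n,f["K"],f["k1"],f["origin"],f["orientation"])
E
```

```text
{'time_s': 0.0, 'qpos': array([ 6.84099647e+01,  1.83533567e+01,  8.97066866e+01,  1.95392423e-04,
        7.20438290e+01, -1.14802407e+00]), 'qvel': array([-0.02629876, -0.06545646,  0.04704917,  0.03916115, -0.03182251,
        0.01522729]), 'effort': array([-2.87898129e-04, -4.12455225e+01, -2.31975532e+01,  7.27284956e-02,
        4.57423087e-02, -1.49977063e-04]), 'ee_pos': array([200.65570963, 538.31221375, 213.10118511]), 'ee_rot': array([-1.79997733e+02,  1.03847749e-01,  6.95579304e+01]), 'force': array([-0.43169562, -0.01315386, -0.04601356]), 'torque': array([ 0.04421194,  0.01271725, -0.0512535 ]), 'gripper_width': 91.11491842752844}
scene [[413.91488447   0.         273.29332184]
 [  0.         413.91488447 210.81775629]
 [  0.           0.           1.        ]] 0.03208934074117149 [1113.68987555  630.48768032  856.65018265] [-134.57833008    0.24465209  138.91381365]
top [[422.59758813   0.         280.0718113 ]
 [  0.         422.59758813 205.98299205]
 [  0.           0.           1.        ]] -0.11012695321845382 [ 523.92899877   42.45310268 1243.49650721] [-176.22646855    0.29271839  -89.58633255]
```

View pics/scene0.png

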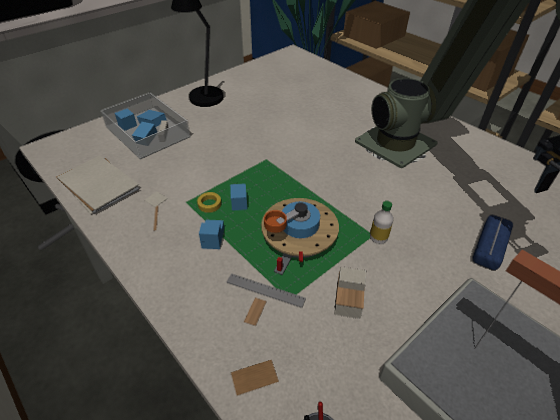

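View pics/top0.png

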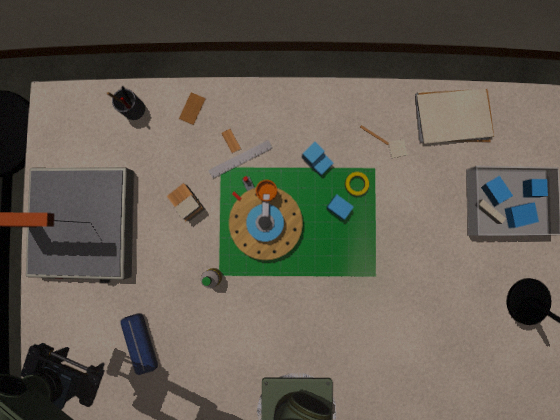

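The top view shows the turntable at about (266,223), with the cup at (266,189) and the red post and pointer near (235–247,180–197). I'll measure these next.

```bash
cat > h.py <<'E'
import numpy as np, cv2
from scipy.spatial.transform import Rotation as R
from workcell import env
def ray(f,px):
    K=f["K"]; p=np.array(px,float).reshape(-1,1,2)
    u=cv2.undistortPoints(p,K,np.array([f["k1"],0,0,0,0.]))[:,0]
    d=np.c_[u,np.ones(len(u))]@R.from_euler('xyz',f["orientation"],degrees=True).as_matrix().T
    return np.array(f["origin"]),d
def onz(f,px,z):
    o,d=ray(f,px); t=(z-o[2])/d[:,2]; return (o+d*t[:,None])[:,:2]
def proj(f,P):
    Rm=R.from_euler('xyz',f["orientation"],degrees=True).as_matrix()
    q,_=cv2.projectPoints(np.array(P,float).reshape(-1,3),cv2.Rodrigues(Rm.T)[0],-Rm.T@np.array(f["origin"]),f["K"],np.array([f["k1"],0,0,0,0.]))
    return q[:,0]
def blobs(f,lo,hi,amin=4):
    hsv=cv2.cvtColor(f["image"],cv2.COLOR_RGB2HSV)
    m=cv2.inRange(hsv,np.array(lo),np.array(hi))
    n,l,s,c=cv2.connectedComponentsWithStats(m)
    return [(s[i,4],c[i].round(1),s[i,:4]) for i in range(1,n) if s[i,4]>=amin],l
E
python3 - <<'E'
from h import *
for n,(x0,y0,x1,y1) in {"top":(200,130,360,290),"scene":(190,170,350,310)}.items():
    f=env.grab_frame(n); np.save(f"pics/{n}.npy",f,allow_pickle=True)
    im=f["image"][y0:y1,x0:x1,::-1]
    k=4 if n=="top" else 4
    cv2.imwrite(f"pics/{n}z.png",cv2.resize(im,None,fx=3.7,fy=3.7,interpolation=cv2.INTER_CUBIC))
    for nm,lo,hi in(("red",(0,150,60),(5,255,255)),("red2",(172,120,60),(180,255,255)),("orange",(6,190,100),(13,255,255)),("wood",(10,60,80),(22,200,255)),("blue",(98,100,60),(112,255,255))):
        print(n,nm,[b for b in blobs(f,lo,hi,8)[0] if x0<b[1][0]<x1 and y0<b[1][1]<y1])
E
```

```text
top red [(np.int32(14), array([245.3, 178.5]), array([244, 177,   4,   4], dtype=int32)), (np.int32(26), array([236.3, 195.7]), array([233, 192,   8,   8], dtype=int32))]
top red2 []
top orange [(np.int32(183), array([266.2, 190.5]), array([256, 181,  21,  20], dtype=int32))]
top wood [(np.int32(263), array([230.7, 140.4]), array([221, 128,  20,  25], dtype=int32)), (np.int32(2479), array([264.5, 226.4]), array([229, 187,  73,  73], dtype=int32))]
top blue [(np.int32(490), array([317.5, 157.9]), array([303, 142,  30,  33], dtype=int32)), (np.int32(336), array([339.8, 206.7]), array([328, 195,  25,  24], dtype=int32)), (np.int32(715), array([265. , 223.8]), array([247, 205,  37,  36], dtype=int32))]
scene red [(np.int32(36), array([300.6, 256.2]), array([299, 252,   4,  10], dtype=int32)), (np.int32(52), array([278.7, 263.8]), array([277, 258,   5,  13], dtype=int32))]
scene red2 []
scene orange [(np.int32(12), array([277.5, 211.7]), array([272, 211,  12,   4], dtype=int32)), (np.int32(132), array([272.7, 221. ]), array([264, 213,  22,  14], dtype=int32))]
scene wood [(np.int32(14), array([210.1, 198.1]), array([205, 197,  12,   3], dtype=int32)), (np.int32(1913), array([302.4, 230.4]), array([262, 198,  77,  58], dtype=int32)), (np.int32(37), array([205.4, 208.1]), array([198, 200,  19,  12], dtype=int32)), (np.int32(495), array([349.9, 297.3]), array([336, 286,  28,  23], dtype=int32))]
scene blue [(np.int32(381), array([238.3, 196.4]), array([231, 184,  16,  26], dtype=int32)), (np.int32(87), array([289.3, 207.3]), array([283, 202,  15,  12], dtype=int32)), (np.int32(636), array([304. , 224.2]), array([285, 203,  35,  35], dtype=int32)), (np.int32(547), array([210.1, 233.6]), array([199, 220,  24,  29], dtype=int32))]
```

View pics/topz.png

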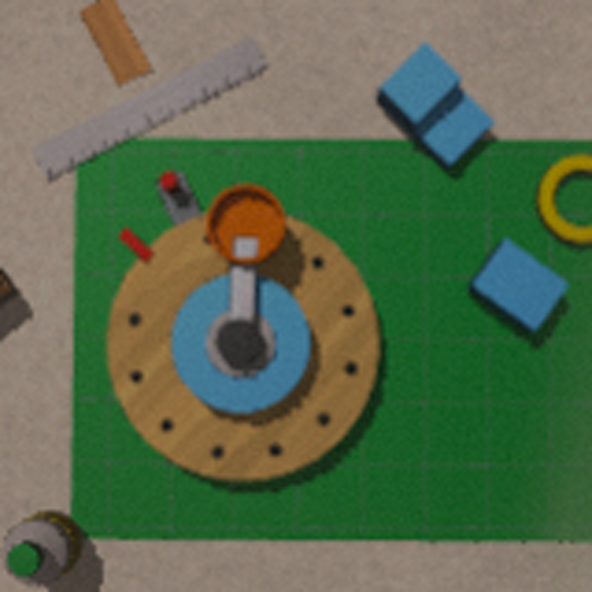

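View pics/scenez.png

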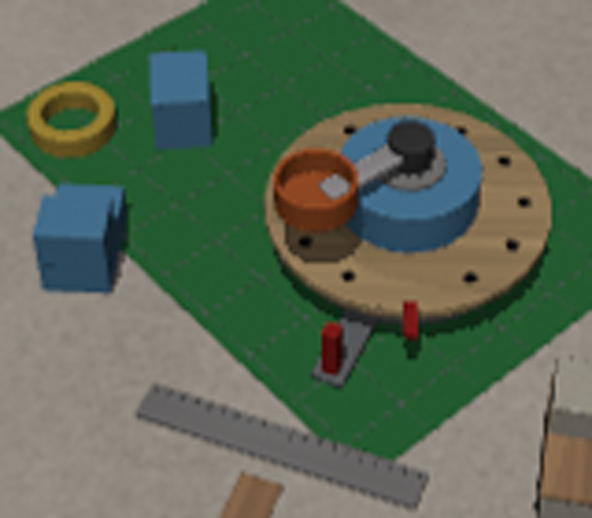

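Run:
```python
from h import *
F={n:np.load(f"pics/{n}.npy",allow_pickle=True).item() for n in("top","scene")}
def circ(P):
    A=np.c_[2*P,np.ones(len(P))]; s=np.linalg.lstsq(A,(P**2).sum(1),rcond=None)[0]; return s[:2],np.sqrt(s[2]+s[:2]@s[:2])
f=F["top"]
hsv=cv2.cvtColor(f["image"],cv2.COLOR_RGB2HSV)
m=cv2.inRange(hsv,(10,60,80),(22,200,255)); m[:187]=0;m[262:]=0;m[:,:225]=0;m[:,305:]=0
c=max(cv2.findContours(m,cv2.RETR_EXTERNAL,cv2.CHAIN_APPROX_NONE)[0],key=len)[:,0]
P=onz(f,c,44)
ct,r=circ(P)
for _ in range(6):
    e=np.linalg.norm(P-ct,axis=1)-r; k=abs(e)<3 if _>2 else e>-8; ct,r=circ(P[k])
print("platter",ct,r,k.sum())
# blue foam
m=cv2.inRange(hsv,(98,100,60),(112,255,255)); m[:205]=0;m[242:]=0;m[:,:246]=0;m[:,285:]=0
c=max(cv2.findContours(m,cv2.RETR_EXTERNAL,cv2.CHAIN_APPROX_NONE)[0],key=len)[:,0]
P=onz(f,c,80); c2,r2=circ(P)
for _ in range(6):
    e=np.linalg.norm(P-c2,axis=1)-r2; k=e>-3; c2,r2=circ(P[k])
print("foam",c2,r2,k.sum())
for n in F:
    g=F[n]; h=cv2.cvtColor(g["image"],cv2.COLOR_RGB2HSV)
    m=cv2.inRange(h,(4,150,50),(14,255,255))
    cx,cy=(266,190) if n=="top" else(274,221)
    w=np.zeros_like(m); cv2.circle(w,(cx,cy),16,255,-1); m&=w
    c=np.vstack(cv2.findContours(m,cv2.RETR_EXTERNAL,cv2.CHAIN_APPROX_NONE)[0])[:,0]
    P=onz(g,c,122); c3,r3=circ(P)
    for _ in range(8):
        e=np.linalg.norm(P-c3,axis=1)-r3; k=e>-4; c3,r3=circ(P[k])
    print(n,"cup rim",c3,r3,k.sum())
print("hub top", onz(f,[(200+240/3.7,130+344/3.7)],110), onz(F["scene"],[(190+411/3.7,170+134/3.7)],110))
post=onz(f,[(245.3,178.5)],52)[0]; ptr=onz(f,[(236.6,195.9)],46)[0]
postS=onz(F["scene"],[(190+333/3.7,170+327/3.7)],52)[0]
ptrS=onz(F["scene"],[(190+411/3.7,170+304/3.7)],46)[0]
for nm,p in(("post",post),("ptr",ptr),("postS",postS),("ptrS",ptrS)):
    d=p-ct; print(nm,p,np.linalg.norm(d),np.degrees(np.arctan2(d[1],d[0])))
d=c3-ct; print("cup az",np.degrees(np.arctan2(d[1],d[0])),np.linalg.norm(d))
# bystanders
t=[("tape",(357.5,184),10),("block",(340,207),50),("step",(317,158),50),("glue",(207,279),130),("house",(185,202),60),("rul1",(213,176),4),("rul2",(271,145),4)]
for nm,p,z in t: print(nm,onz(f,[p],z)[0].round())
```

```text
platter [555.32205855  90.98484807] 102.31098872118453 185
foam [555.10620921  90.57575034] 49.51856969424625 99
top cup rim [638.87463069  86.45387426] 27.213341499545752 61
scene cup rim [645.42423866  95.94791412] 36.1135766115632 43
hub top [[552.69594258  89.2433723 ]] [[552.71847668  92.11778173]]
post [680.07708664 148.50939084] 137.37863755446256 24.754426527407517
ptr [630.80482038 173.21379267] 111.62099562896685 47.44935724575689
postS [677.54555286 150.35605963] 135.88054800396336 25.908599522287563
ptrS [620.81945346 166.99834987] 100.33923059733225 49.25001237480618
cup az 3.1528167850348616 90.23876597782379
tape [ 672. -178.]
block [ 601. -121.]
step [741. -55.]
glue [404. 239.]
house [611. 318.]
rul1 [693. 249.]
rul2 [787.  78.]
```

Both views agree. The axis is about (554.5,91), the cup is at (639,86.5) at azimuth −3°, the post is at about 25° and the pointer at about 48°. The measured radii of 102, 85 and 137 mm fit the given sizes. Next I'll go above the cup with the fingers shut and turn to yaw 0.

Emit:
drive_tool(series=[[1,[-20,42,0],[0,0,0.147]],[1,[-40,84,0],[0,0,0.294]],[1,[-60,126,0],[0,0,0.441]],[1,[-80,168,0],[0,0,0.588]],[1,[-100,210,0],[0,0,0.735]]])

```text
time_s: 0.7
ee_pos: [363.6, 370.3, 213.9]
ee_rot: [-180.0, -0.0, 27.1]
force: [0.0, 0.3, -0.1]
gripper_width: 54.0
```

```bash
cat > st.py <<'E'
from h import *
import sys
s=env.state(); print(round(s["time_s"],2),s["ee_pos"].round(2),s["ee_rot"].round(2),"F",s["force"].round(2),s["gripper_width"].round(1))
Rm=R.from_euler('xyz',s["ee_rot"],degrees=True)
if len(sys.argv)>3:
    t=np.array([float(v) for v in sys.argv[1:4]])
    print("shift",Rm.inv().apply(t-s["ee_pos"]).round(1),"rot",(Rm.inv()*R.from_euler('xyz',[180,0,0],degrees=True)).as_rotvec().round(3))
E
python3 st.py 638.9 86.5 165
```

```text
Traceback (most recent call last):
  File "st.py", line 3, in <module>
    s=env.state(); print(round(s["time_s"],2),s["ee_pos"].round(2),s["ee_rot"].round(2),"F",s["force"].round(2),s["gripper_width"].round(1))
                                                                                                                ^^^^^^^^^^^^^^^^^^^^^^^^
AttributeError: 'float' object has no attribute 'round'
```

```bash
sed -i 's/s\["gripper_width"\].round(1)/round(s["gripper_width"],1)/' st.py; python3 st.py 638.9 86.5 165
```

```text
0.7 [363.59 370.27 213.94] [-1.800e+02 -1.000e-02  2.712e+01] F [ 0.04  0.35 -0.08] 54.0
shift [115.7 378.1  48.9] rot [-0.    -0.     0.473]
```

Emit:
drive_tool(series=[[1,[13,42,4],[0,0,0.12]],[1,[26,84,8],[0,0,0.24]],[1,[39,126,12],[0,0,0.36]],[1,[52,168,16],[0,0,0.473]],[1,[65,210,20],[0,0,0.473]]])

```text
time_s: 1.2
ee_pos: [518.2, 213.8, 193.7]
ee_rot: [-180.0, 0.0, 0.2]
force: [0.1, 1.0, 0.3]
gripper_width: 14.2
```

```bash
python3 st.py 638.9 86.5 165
```

```text
1.2 [518.16 213.83 193.74] [-179.99    0.      0.23] F [0.13 1.03 0.33] 14.2
shift [120.2 127.8  28.7] rot [-0.     0.     0.004]
```

Emit:
drive_tool(series=[[1,[30,32,7],[0,0,0]],[1,[60,64,14],[0,0,0]],[1,[90,96,21],[0,0,0]],[1,[119,126,28],[0,0,0]],[1,[119,126,28],[0,0,0]]])

```text
time_s: 1.7
ee_pos: [639.4, 86.0, 163.9]
ee_rot: [179.9, 0.0, 0.1]
force: [0.0, 0.3, -0.7]
gripper_width: 0.7
```

```bash
python3 st.py 638.9 86.5 140
python3 - <<'E'
from h import *
for n,(x0,y0,x1,y1) in {"top":(200,130,360,290),"scene":(190,150,350,290)}.items():
    f=env.grab_frame(n)
    cv2.imwrite(f"pics/{n}1.png",cv2.resize(f["image"][y0:y1,x0:x1,::-1],None,fx=3.7,fy=3.7,interpolation=cv2.INTER_CUBIC))
E
```

```text
1.7 [639.39  86.01 163.95] [1.799e+02 3.000e-02 8.000e-02] F [ 0.02  0.3  -0.65] 0.7
shift [-0.5 -0.5 23.9] rot [0.002 0.    0.001]
```

View pics/scene1.png

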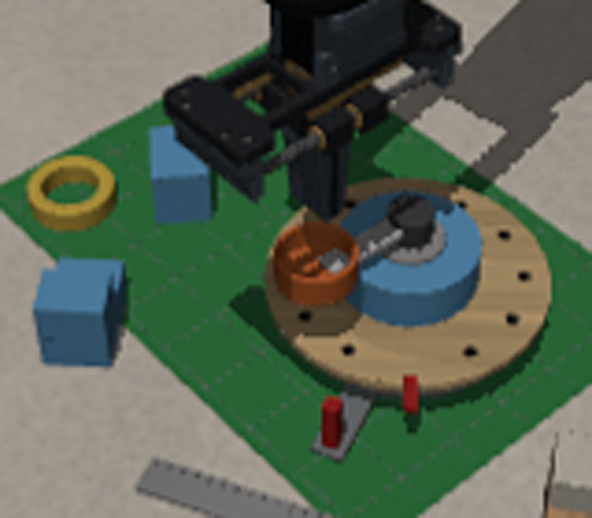

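View pics/top1.png

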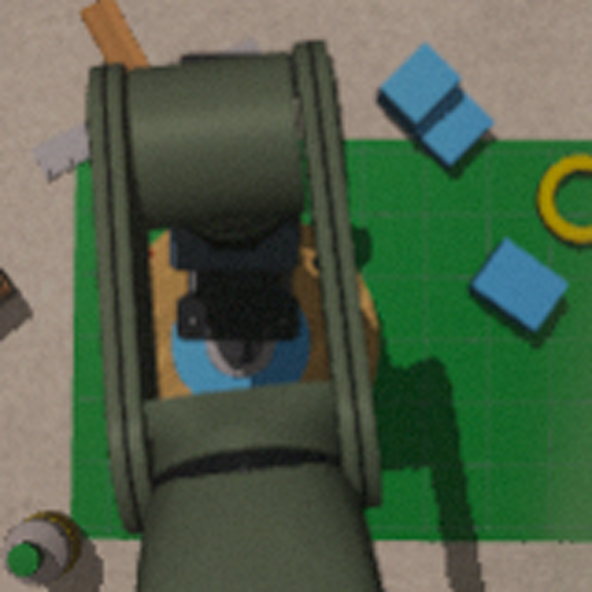

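Run:
```python
from h import *
f=env.grab_frame("scene"); print(proj(f,[[639.4,86,164],[638.9,86.5,122],[638.9,86.5,102]])); p=proj(f,[[639.4,86,164],[638.9,86.5,122]]); print((p-[190,150])*3.7)
```

```text
[[274.37164365 205.24939335]
 [274.69640588 217.44412996]
 [274.71142686 223.00343905]]
[[312.17508152 204.4227554 ]
 [313.37670176 249.54328084]]
```

Emit:
drive_tool(series=[[1,[0,0,15],[0,0,0]],[1,[0,0,30],[0,0,0]],[1,[0,0,40],[0,0,0]],[1,[0,0,50],[0,0,0]],[1,[0,0,54],[0,0,0]]])

```text
time_s: 2.35
ee_pos: [636.1, 90.7, 111.2]
ee_rot: [-180.0, 0.1, 0.4]
force: [0.3, -0.8, 0.5]
gripper_width: 0.5
```

Emit:
drive_tool(series=[[1,[0,0,1],[0,0,0]],[1,[0,0,2],[0,0,0]],[1,[0,0,3],[0,0,0]],[1,[0,0,4],[0,0,0]],[1,[0,0,4],[0,0,0]]])

```text
time_s: 2.85
ee_pos: [637.0, 90.0, 108.1]
ee_rot: [-180.0, -0.0, 0.3]
force: [-0.2, 0.3, -0.5]
gripper_width: 0.7
```

Emit:
drive_tool(series=[[1,[0,0,1],[0,0,0]],[1,[0,0,2],[0,0,0]],[1,[0,0,3],[0,0,0]],[1,[0,0,4],[0,0,0]],[1,[0,0,4],[0,0,0]]])

```text
time_s: 3.35
ee_pos: [637.1, 90.1, 104.0]
ee_rot: [-180.0, -0.0, 0.3]
force: [0.3, -0.3, 1.1]
gripper_width: 0.4
```

Emit:
drive_tool(series=[[1,[1,2,0],[0,0,0]],[1,[2,4,0.5],[0,0,0]],[1,[2,4,1],[0,0,0]],[1,[2,4,2],[0,0,0]],[1,[2,4,2],[0,0,0]]])

```text
time_s: 3.85
ee_pos: [639.1, 86.0, 102.0]
ee_rot: [180.0, -0.0, 0.3]
force: [-0.4, -0.2, 1.6]
gripper_width: 0.6
```

Emit:
drive_tool(series=[[1,[0,0,0.5],[0,0,0]],[1,[0,0,1],[0,0,0]],[1,[0,0,1.5],[0,0,0]],[1,[0,0,2],[0,0,0]],[1,[0,0,2],[0,0,0]]])

```text
time_s: 4.35
ee_pos: [639.3, 86.1, 100.1]
ee_rot: [-180.0, -0.1, 0.3]
force: [0.9, -0.2, 3.4]
gripper_width: 0.2
```

```bash
python3 st.py; python3 -c "
from h import *
f=env.grab_frame('scene')
cv2.imwrite('pics/scene2.png',cv2.resize(f['image'][150:290,190:350,::-1],None,fx=3.7,fy=3.7,interpolation=cv2.INTER_CUBIC))
"; python3 st.py
```

```text
4.35 [639.29  86.08 100.14] [-1.7999e+02 -5.0000e-02  3.5000e-01] F [ 0.89 -0.19  3.41] 0.2
4.4 [639.28  86.07 100.16] [-1.8e+02 -5.0e-02  3.5e-01] F [0.73 0.23 3.64] 0.2
```

View pics/scene2.png

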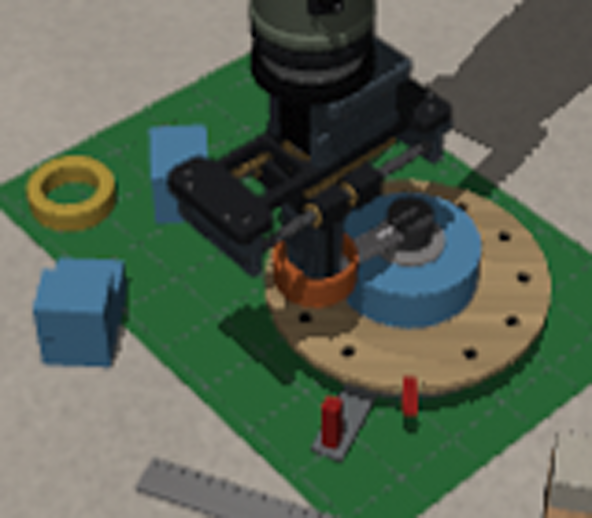

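The fingers are inside the cup (about (318,260) in the crop) and bearing on its floor at 3.5 N. I'll go down slowly to find the brake.

Emit:
drive_tool(series=[[1,[0,0,0.3],[0,0,0]],[1,[0,0,0.6],[0,0,0]],[1,[0,0,0.8],[0,0,0]],[1,[0,0,1],[0,0,0]],[1,[0,0,1],[0,0,0]]])

```text
time_s: 4.9
ee_pos: [639.3, 86.1, 99.2]
ee_rot: [-180.0, -0.0, 0.3]
force: [2.2, -0.3, 4.5]
gripper_width: 0.4
```

Emit:
drive_tool(series=[[1,[0,0,0.3],[0,0,0]],[1,[0,0,0.6],[0,0,0]],[1,[0,0,0.8],[0,0,0]],[1,[0,0,1],[0,0,0]],[1,[0,0,1],[0,0,0]]])

```text
time_s: 5.4
ee_pos: [639.4, 86.1, 98.7]
ee_rot: [-180.0, -0.1, 0.3]
force: [1.9, -0.6, 7.2]
gripper_width: 0.7
```

Emit:
drive_tool(series=[[1,[0,0,0.2],[0,0,0]],[1,[0,0,0.4],[0,0,0]],[1,[0,0,0.5],[0,0,0]],[1,[0,0,0.5],[0,0,0]],[1,[0,0,0.5],[0,0,0]]])

```text
time_s: 5.9
ee_pos: [639.5, 86.1, 98.4]
ee_rot: [-180.0, -0.1, 0.3]
force: [1.3, -0.6, 7.2]
gripper_width: 0.6
```

Emit:
drive_tool(series=[[1,[0,0,0.2],[0,0,0]],[1,[0,0,0.4],[0,0,0]],[1,[0,0,0.5],[0,0,0]],[1,[0,0,0.5],[0,0,0]],[1,[0,0,0.5],[0,0,0]]])

```text
time_s: 6.4
ee_pos: [639.6, 86.1, 98.2]
ee_rot: [-180.0, -0.1, 0.3]
force: [1.4, -1.0, 8.6]
gripper_width: 0.4
```

Emit:
drive_tool(series=[[1,[0,0,0.3],[0,0,0]],[1,[0,0,0.6],[0,0,0]],[1,[0,0,0.9],[0,0,0]],[1,[0,0,1.2],[0,0,0]],[1,[0,0,1.2],[0,0,0]]])

```text
time_s: 6.9
ee_pos: [639.9, 86.1, 97.6]
ee_rot: [-180.0, -0.2, 0.3]
force: [0.8, -1.2, 10.7]
gripper_width: 0.6
```

Emit:
drive_tool(series=[[1,[0,0,0.3],[0,0,0]],[1,[0,0,0.6],[0,0,0]],[1,[0,0,0.8],[0,0,0]],[1,[0,0,1],[0,0,0]],[1,[0,0,1],[0,0,0]]])

```text
time_s: 7.4
ee_pos: [640.1, 86.1, 97.2]
ee_rot: [-180.0, -0.2, 0.3]
force: [-0.1, -1.2, 12.8]
gripper_width: 0.4
```

Emit:
drive_tool(series=[[1,[0,0,0.4],[0,0,0]],[1,[0,0,0.8],[0,0,0]],[1,[0,0,1.2],[0,0,0]],[1,[0,0,1.5],[0,0,0]],[1,[0,0,1.5],[0,0,0]]])

```text
time_s: 7.9
ee_pos: [640.4, 86.1, 96.5]
ee_rot: [-180.0, -0.3, 0.4]
force: [0.7, -1.3, 17.4]
gripper_width: 0.7
```

```bash
cat > arc.py <<'E'
import numpy as np,sys
# from az a to b (deg, negative cw) around axis; tool shifts (yaw~0.3): x=+x, y=-y
a,b,n=[float(v) for v in sys.argv[1:4]]; r=85
y=np.radians(0.3)
for i in range(int(n)):
  s=a+(b-a)*i/n; e=a+(b-a)*(i+1)/n; out=[]
  for k in range(1,6):
    t=np.radians(s+(e-s)*k/5); q=np.radians(s)
    d=r*np.array([np.cos(t)-np.cos(q),np.sin(t)-np.sin(q)])
    out.append([round(d[0]*np.cos(y)+d[1]*np.sin(y),1),round(d[0]*np.sin(y)-d[1]*np.cos(y),1)])
  print(round(s),round(e),out)
E
python3 arc.py -3 -163 16
```

```text
-3 -13 [[np.float64(-0.2), np.float64(3.0)], [np.float64(-0.5), np.float64(5.9)], [np.float64(-1.0), np.float64(8.8)], [np.float64(-1.5), np.float64(11.8)], [np.float64(-2.1), np.float64(14.7)]]
-13 -23 [[np.float64(-0.7), np.float64(2.9)], [np.float64(-1.6), np.float64(5.7)], [np.float64(-2.5), np.float64(8.5)], [np.float64(-3.5), np.float64(11.3)], [np.float64(-4.7), np.float64(14.1)]]
-23 -33 [[np.float64(-1.2), np.float64(2.7)], [np.float64(-2.5), np.float64(5.4)], [np.float64(-3.9), np.float64(8.0)], [np.float64(-5.4), np.float64(10.5)], [np.float64(-7.0), np.float64(13.0)]]
-33 -43 [[np.float64(-1.7), np.float64(2.5)], [np.float64(-3.4), np.float64(4.8)], [np.float64(-5.3), np.float64(7.2)], [np.float64(-7.2), np.float64(9.4)], [np.float64(-9.2), np.float64(11.6)]]
-43 -53 [[np.float64(-2.1), np.float64(2.1)], [np.float64(-4.2), np.float64(4.2)], [np.float64(-6.4), np.float64(6.1)], [np.float64(-8.7), np.float64(8.0)], [np.float64(-11.1), np.float64(9.9)]]
-53 -63 [[np.float64(-2.4), np.float64(1.7)], [np.float64(-4.9), np.float64(3.4)], [np.float64(-7.4), np.float64(4.9)], [np
[... 1378 characters left out ...]
float64(-5.3)], [np.float64(-9.4), np.float64(-7.2)], [np.float64(-11.6), np.float64(-9.2)]]
-133 -143 [[np.float64(-2.1), np.float64(-2.1)], [np.float64(-4.2), np.float64(-4.2)], [np.float64(-6.1), np.float64(-6.4)], [np.float64(-8.0), np.float64(-8.7)], [np.float64(-9.9), np.float64(-11.1)]]
-143 -153 [[np.float64(-1.7), np.float64(-2.4)], [np.float64(-3.4), np.float64(-4.9)], [np.float64(-4.9), np.float64(-7.4)], [np.float64(-6.4), np.float64(-10.0)], [np.float64(-7.8), np.float64(-12.6)]]
-153 -163 [[np.float64(-1.3), np.float64(-2.7)], [np.float64(-2.5), np.float64(-5.4)], [np.float64(-3.6), np.float64(-8.1)], [np.float64(-4.6), np.float64(-10.9)], [np.float64(-5.5), np.float64(-13.8)]]
```

Emit:
drive_tool(series=[[1,[-0.2,3,-0.2],[0,0,0]],[1,[-0.5,5.9,-0.2],[0,0,0]],[1,[-1,8.8,-0.2],[0,0,0]],[1,[-1.5,11.8,-0.2],[0,0,0]],[1,[-2.1,14.7,-0.2],[0,0,0]]])

```text
time_s: 8.4
ee_pos: [639.3, 73.8, 96.8]
ee_rot: [-179.7, -0.4, 0.3]
force: [1.7, 5.3, 15.4]
gripper_width: 0.8
```

```bash
cat > chk.py <<'E'
from h import *
import sys
s=env.state(); p=s["ee_pos"]; d=p[:2]-[554.5,91]; f=s["force"]
r=np.linalg.norm(d); u=d/r
print("t",round(s["time_s"],2),p.round(1),"r %.1f az %.1f"%(r,np.degrees(np.arctan2(d[1],d[0]))),"Fz %.1f Frad %.1f Fccw %.1f"%(f[2],f[:2]@u,f[:2]@[-u[1],u[0]]))
if len(sys.argv)>1:
    g=env.grab_frame("scene")
    bl,_=blobs(g,(0,150,60),(5,255,255),8)
    for b in bl:
        if 250<b[1][0]<340 and 230<b[1][1]<280: print(b[0],b[1],b[2])
    cv2.imwrite(f"pics/{sys.argv[1]}.png",cv2.resize(g['image'][150:290,190:350,::-1],None,fx=3.7,fy=3.7,interpolation=cv2.INTER_CUBIC))
E
python3 chk.py s3
```

```text
t 8.4 [639.3  73.8  96.8] r 86.5 az -11.5 Fz 15.4 Frad 0.6 Fccw 5.6
36 [300.  257.5] [298 253   5  10]
50 [278.9 263.8] [277 258   5  13]
```

View pics/s3.png

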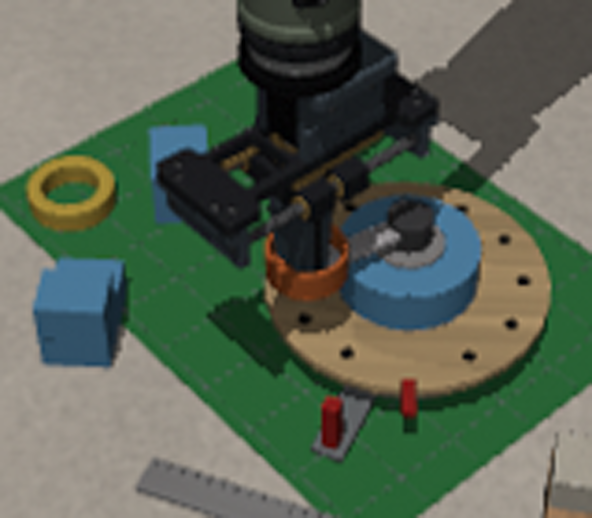

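The platter is holding. The pointer only moved from 300.6 to 300.0 px, and the cup is being dragged against the expected ~5 N. I'll continue the arc.

Emit:
drive_tool(series=[[1,[-0.7,2.9,0.1],[0,0,0]],[1,[-1.6,5.7,0.2],[0,0,0]],[1,[-2.6,8.5,0.2],[0,0,0]],[1,[-3.7,11.3,0.2],[0,0,0]],[1,[-5,14.1,0.2],[0,0,0]]])

```text
time_s: 8.95
ee_pos: [635.9, 59.4, 97.0]
ee_rot: [-179.7, -0.6, 0.3]
force: [4.4, 4.4, 15.1]
gripper_width: 0.4
```

```bash
python3 chk.py s4
```

```text
t 8.95 [635.9  59.4  97. ] r 87.3 az -21.2 Fz 15.1 Frad 2.6 Fccw 5.7
35 [300.  257.7] [298 253   5  10]
49 [278.9 263.8] [277 258   5  13]
```

Emit:
drive_tool(series=[[1,[-1.5,2.5,0.1],[0,0,0]],[1,[-3.1,5,0.2],[0,0,0]],[1,[-4.8,7.5,0.3],[0,0,0]],[1,[-6.6,9.9,0.4],[0,0,0]],[1,[-8.3,12.3,0.4],[0,0,0]]])

```text
time_s: 9.5
ee_pos: [629.7, 46.1, 97.3]
ee_rot: [-179.8, -0.9, 0.3]
force: [5.8, 0.9, 15.6]
gripper_width: 0.5
```

```bash
python3 chk.py s5
```

```text
t 9.5 [629.7  46.1  97.3] r 87.6 az -30.8 Fz 15.6 Frad 4.5 Fccw 3.7
34 [299.9 257.5] [298 253   5  10]
50 [278.9 263.8] [277 258   5  13]
```

Emit:
drive_tool(series=[[1,[-1.7,2.5,0.1],[0,0,0]],[1,[-3.4,4.8,0.1],[0,0,0]],[1,[-5.3,7.2,0.2],[0,0,0]],[1,[-7.2,9.4,0.2],[0,0,0]],[1,[-9.2,11.6,0.2],[0,0,0]]])

```text
time_s: 10.05
ee_pos: [620.9, 33.8, 97.6]
ee_rot: [-179.9, -0.9, 0.3]
force: [7.1, 0.4, 17.7]
gripper_width: 0.3
```

```bash
python3 chk.py s6
```

```text
t 10.05 [620.9  33.8  97.6] r 87.7 az -40.7 Fz 17.7 Frad 5.1 Fccw 4.9
34 [299.8 257.5] [298 253   4  10]
49 [278.9 263.8] [277 258   5  13]
```

View pics/s6.png

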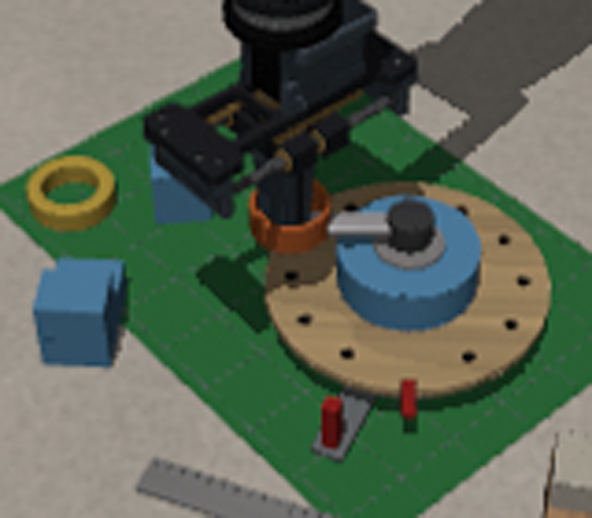

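Emit:
drive_tool(series=[[1,[-1.8,2.3,-0.3],[0,0,0]],[1,[-3.7,4.6,-0.5],[0,0,0]],[1,[-5.7,6.7,-0.7],[0,0,0]],[1,[-7.8,8.8,-0.8],[0,0,0]],[1,[-10,10.9,-0.8],[0,0,0]]])

```text
time_s: 10.6
ee_pos: [610.5, 22.4, 97.9]
ee_rot: [-180.0, -0.9, 0.3]
force: [7.1, -1.7, 15.9]
gripper_width: 0.5
```

```bash
python3 chk.py s7
```

```text
t 10.6 [610.5  22.4  97.9] r 88.6 az -50.8 Fz 15.9 Frad 5.8 Fccw 4.4
34 [299.8 257.5] [298 253   4  10]
49 [278.9 263.8] [277 258   5  13]
```

Emit:
drive_tool(series=[[1,[-2.4,1.7,-0.1],[0,0,0]],[1,[-4.9,3.4,-0.2],[0,0,0]],[1,[-7.4,4.9,-0.2],[0,0,0]],[1,[-10,6.4,-0.2],[0,0,0]],[1,[-12.6,7.8,-0.2],[0,0,0]]])

```text
time_s: 11.15
ee_pos: [598.2, 14.0, 98.1]
ee_rot: [180.0, -0.9, 0.3]
force: [6.5, -2.3, 17.1]
gripper_width: 0.7
```

```bash
python3 chk.py s8
```

```text
t 11.15 [598.2  14.   98.1] r 88.6 az -60.4 Fz 17.1 Frad 5.2 Fccw 4.6
34 [299.8 257.5] [298 253   4  10]
51 [278.9 263.6] [277 257   5  14]
```

Emit:
drive_tool(series=[[1,[-2.7,1.3,-0.2],[0,0,0]],[1,[-5.4,2.5,-0.4],[0,0,0]],[1,[-8.1,3.6,-0.6],[0,0,0]],[1,[-10.9,4.6,-0.7],[0,0,0]],[1,[-13.8,5.5,-0.7],[0,0,0]]])

```text
time_s: 11.7
ee_pos: [584.2, 8.6, 98.6]
ee_rot: [-180.0, -0.9, 0.3]
force: [7.0, -1.5, 16.5]
gripper_width: 0.6
```

```bash
python3 chk.py s9
```

```text
t 11.7 [584.2   8.6  98.6] r 87.6 az -70.2 Fz 16.5 Frad 3.8 Fccw 6.0
33 [299.8 257.5] [298 253   4  10]
49 [278.9 263.8] [277 258   5  13]
```

Emit:
drive_tool(series=[[1,[-2.9,0.8,-0.1],[0,0,0]],[1,[-5.7,1.5,-0.2],[0,0,0]],[1,[-8.6,2.1,-0.3],[0,0,0]],[1,[-11.6,2.6,-0.4],[0,0,0]],[1,[-14.5,3,-0.4],[0,0,0]]])

```text
time_s: 12.25
ee_pos: [569.5, 5.6, 98.7]
ee_rot: [-180.0, -0.8, 0.3]
force: [6.7, -1.9, 16.5]
gripper_width: 0.6
```

```bash
python3 chk.py s10
```

```text
t 12.25 [569.5   5.6  98.7] r 86.7 az -80.0 Fz 16.5 Frad 3.0 Fccw 6.3
34 [299.8 257.5] [298 253   4  10]
49 [278.9 263.8] [277 258   5  13]
```

Emit:
drive_tool(series=[[1,[-3,0.3,-0.1],[0,0,0]],[1,[-5.9,0.5,-0.2],[0,0,0]],[1,[-8.9,0.6,-0.3],[0,0,0]],[1,[-11.8,0.6,-0.3],[0,0,0]],[1,[-14.8,0.4,-0.3],[0,0,0]]])

```text
time_s: 12.8
ee_pos: [554.4, 5.0, 98.8]
ee_rot: [180.0, -0.8, 0.3]
force: [6.6, -1.8, 16.0]
gripper_width: 0.6
```

```bash
python3 chk.py s11
```

```text
t 12.8 [554.4   5.   98.8] r 86.0 az -90.0 Fz 16.0 Frad 1.8 Fccw 6.6
34 [299.8 257.5] [298 253   4  10]
49 [278.9 263.8] [277 258   5  13]
```

Emit:
drive_tool(series=[[1,[-3,-0.2,-0.1],[0,0,0]],[1,[-5.9,-0.5,-0.1],[0,0,0]],[1,[-8.8,-1,-0.1],[0,0,0]],[1,[-11.8,-1.5,-0.1],[0,0,0]],[1,[-14.7,-2.1,-0.1],[0,0,0]]])

```text
time_s: 13.35
ee_pos: [539.3, 7.0, 98.7]
ee_rot: [180.0, -0.7, 0.3]
force: [4.9, -3.3, 16.8]
gripper_width: 0.2
```

```bash
python3 chk.py s12
```

```text
t 13.35 [539.3   7.   98.7] r 85.4 az -100.3 Fz 16.8 Frad 2.4 Fccw 5.4
34 [299.8 257.5] [298 253   4  10]
49 [278.9 263.8] [277 258   5  13]
```

Emit:
drive_tool(series=[[1,[-2.9,-0.7,-0.1],[0,0,0]],[1,[-5.7,-1.6,-0.2],[0,0,0]],[1,[-8.5,-2.5,-0.2],[0,0,0]],[1,[-11.3,-3.5,-0.2],[0,0,0]],[1,[-14.1,-4.7,-0.2],[0,0,0]]])

```text
time_s: 13.9
ee_pos: [525.4, 11.2, 98.8]
ee_rot: [179.9, -0.7, 0.3]
force: [5.5, -4.3, 16.3]
gripper_width: 0.5
```

```bash
python3 chk.py s13; python3 arc.py -113 -163 10 | sed 's/np.float64//g'
```

```text
t 13.9 [525.4  11.2  98.8] r 84.9 az -110.1 Fz 16.3 Frad 2.2 Fccw 6.6
39 [299.5 257.4] [298 253   4  10]
48 [279.  263.8] [277 258   5  13]
-113 -118 [[(-1.4), (-0.6)], [(-2.7), (-1.2)], [(-4.0), (-1.9)], [(-5.4), (-2.5)], [(-6.7), (-3.2)]]
-118 -123 [[(-1.3), (-0.7)], [(-2.6), (-1.5)], [(-3.9), (-2.2)], [(-5.1), (-3.0)], [(-6.4), (-3.8)]]
-123 -128 [[(-1.2), (-0.8)], [(-2.5), (-1.7)], [(-3.7), (-2.5)], [(-4.8), (-3.4)], [(-6.0), (-4.3)]]
-128 -133 [[(-1.2), (-0.9)], [(-2.3), (-1.9)], [(-3.4), (-2.8)], [(-4.5), (-3.8)], [(-5.6), (-4.8)]]
-133 -138 [[(-1.1), (-1.0)], [(-2.1), (-2.1)], [(-3.2), (-3.1)], [(-4.2), (-4.2)], [(-5.2), (-5.3)]]
-138 -143 [[(-1.0), (-1.1)], [(-1.9), (-2.2)], [(-2.9), (-3.4)], [(-3.8), (-4.6)], [(-4.7), (-5.7)]]
-143 -148 [[(-0.9), (-1.2)], [(-1.7), (-2.4)], [(-2.6), (-3.6)], [(-3.4), (-4.9)], [(-4.2), (-6.1)]]
-148 -153 [[(-0.8), (-1.3)], [(-1.5), (-2.6)], [(-2.2), (-3.8)], [(-2.9), (-5.2)], [(-3.6), (-6.5)]]
-153 -158 [[(-0.7), (-1.3)], [(-1.3), (-2.7)], [(-1.9), (-4.0)], [(-2.5), (-5.4)], [(-3.0), (-6.8)]]
-158 -163 [[(-0.5), (-1.4)], [(-1.0), (-2.8)], [(-1.5), (-4.2)], [(-2.0), (-5.6)], [(-2.4), (-7.0)]]
```

View pics/s13.png

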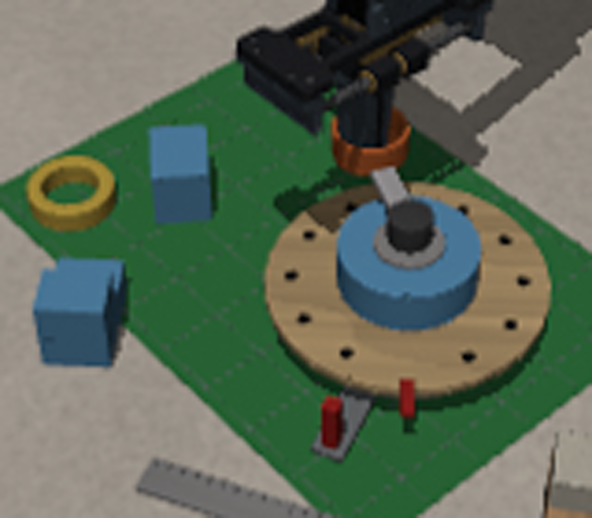

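Emit:
drive_tool(series=[[1,[-1.4,-0.6,-0.1],[0,0,0]],[1,[-2.7,-1.2,-0.1],[0,0,0]],[1,[-4,-1.9,-0.1],[0,0,0]],[1,[-5.4,-2.5,-0.1],[0,0,0]],[1,[-6.7,-3.2,-0.1],[0,0,0]]])

```text
time_s: 14.45
ee_pos: [518.5, 14.4, 98.8]
ee_rot: [179.9, -0.7, 0.3]
force: [5.3, -3.4, 16.3]
gripper_width: 0.3
```

```bash
python3 chk.py s14
```

```text
t 14.45 [518.5  14.4  98.8] r 84.7 az -115.2 Fz 16.3 Frad 0.8 Fccw 6.3
39 [299.5 257.4] [298 253   4  10]
50 [278.9 263.8] [277 258   5  13]
```

Emit:
drive_tool(series=[[1,[-1.3,-0.7,-0.1],[0,0,0]],[1,[-2.6,-1.5,-0.1],[0,0,0]],[1,[-3.9,-2.2,-0.1],[0,0,0]],[1,[-5.1,-3,-0.1],[0,0,0]],[1,[-6.4,-3.8,-0.1],[0,0,0]]])

```text
time_s: 15.0
ee_pos: [511.8, 18.1, 98.8]
ee_rot: [179.9, -0.7, 0.3]
force: [4.2, -3.4, 16.1]
gripper_width: 0.7
```

```bash
python3 chk.py s15
```

```text
t 15.0 [511.8  18.1  98.8] r 84.4 az -120.4 Fz 16.1 Frad 0.8 Fccw 5.3
39 [299.5 257.4] [298 253   4  10]
49 [278.9 263.8] [277 258   5  13]
```

Emit:
drive_tool(series=[[1,[-1.3,-0.8,-0.1],[0,0,0]],[1,[-2.5,-1.6,-0.1],[0,0,0]],[1,[-3.8,-2.4,-0.1],[0,0,0]],[1,[-5,-3.3,-0.1],[0,0,0]],[1,[-6.2,-4.2,-0.1],[0,0,0]]])

```text
time_s: 15.55
ee_pos: [505.5, 22.4, 98.8]
ee_rot: [180.0, -0.6, 0.3]
force: [4.7, -3.8, 15.1]
gripper_width: 0.6
```

```bash
python3 chk.py s16
```

```text
t 15.55 [505.5  22.4  98.8] r 84.3 az -125.6 Fz 15.1 Frad 0.4 Fccw 6.1
39 [299.5 257.4] [298 253   4  10]
49 [278.9 263.8] [277 258   5  13]
```

Emit:
drive_tool(series=[[1,[-1.2,-0.9,0.1],[0,0,0]],[1,[-2.4,-1.9,0.2],[0,0,0]],[1,[-3.5,-2.8,0.2],[0,0,0]],[1,[-4.6,-3.8,0.2],[0,0,0]],[1,[-5.7,-4.8,0.2],[0,0,0]]])

```text
time_s: 16.1
ee_pos: [499.7, 27.2, 98.6]
ee_rot: [180.0, -0.6, 0.3]
force: [3.6, -3.7, 16.1]
gripper_width: 0.5
```

```bash
python3 chk.py s17
```

```text
t 16.1 [499.7  27.2  98.6] r 84.1 az -130.7 Fz 16.1 Frad 0.5 Fccw 5.1
39 [299.5 257.4] [298 253   4  10]
51 [278.8 263.8] [277 258   5  13]
```

Emit:
drive_tool(series=[[1,[-1.1,-1,0],[0,0,0]],[1,[-2.2,-2.1,0],[0,0,0]],[1,[-3.3,-3.1,0],[0,0,0]],[1,[-4.3,-4.2,0],[0,0,0]],[1,[-5.3,-5.3,0],[0,0,0]]])

```text
time_s: 16.65
ee_pos: [494.4, 32.2, 98.6]
ee_rot: [179.9, -0.6, 0.4]
force: [4.6, -4.7, 15.9]
gripper_width: 0.5
```

```bash
python3 chk.py s18
```

```text
t 16.65 [494.4  32.2  98.6] r 84.1 az -135.6 Fz 15.9 Frad 0.0 Fccw 6.6
35 [299.6 256.9] [298 253   4  10]
48 [278.9 263.7] [277 257   5  14]
```

Emit:
drive_tool(series=[[1,[-1,-1.1,0],[0,0,0]],[1,[-1.9,-2.2,0],[0,0,0]],[1,[-2.9,-3.4,0],[0,0,0]],[1,[-3.8,-4.6,0],[0,0,0]],[1,[-4.7,-5.7,0],[0,0,0]]])

```text
time_s: 17.2
ee_pos: [489.6, 37.6, 98.5]
ee_rot: [179.9, -0.6, 0.4]
force: [5.2, -5.1, 15.7]
gripper_width: 0.4
```

```bash
python3 chk.py s19
```

```text
t 17.2 [489.6  37.6  98.5] r 84.0 az -140.6 Fz 15.7 Frad -0.8 Fccw 7.3
34 [295.6 256.7] [294 252   4  10]
52 [278.8 263.7] [277 258   5  13]
```

View pics/s19.png

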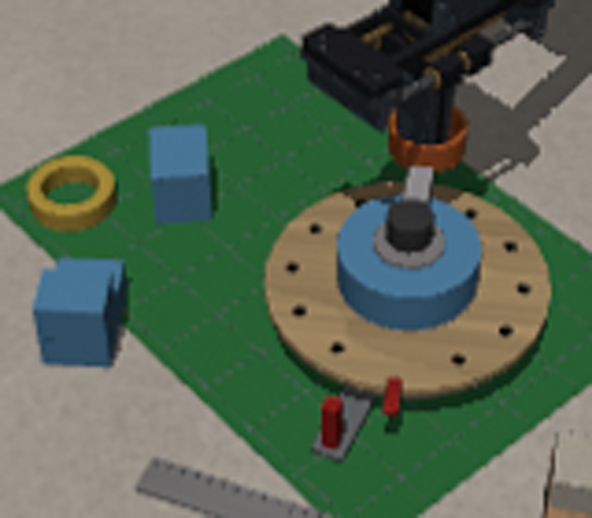

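The platter has now started turning with the crank (pointer 299.6 to 295.6 px) and the tangential force has risen, so the crank looks to be at its stop after about 134°. I'll confirm with a slightly firmer press over 5° more. The platter needs to go clockwise anyway.

Emit:
drive_tool(series=[[1,[-0.9,-1.2,0.4],[0,0,0]],[1,[-1.7,-2.4,0.8],[0,0,0]],[1,[-2.6,-3.6,1],[0,0,0]],[1,[-3.4,-4.9,1],[0,0,0]],[1,[-4.2,-6.1,1],[0,0,0]]])

```text
time_s: 17.75
ee_pos: [485.7, 43.2, 97.9]
ee_rot: [179.8, -0.7, 0.4]
force: [4.1, -7.9, 19.1]
gripper_width: 0.4
```

```bash
python3 chk.py s20
```

```text
t 17.75 [485.7  43.2  97.9] r 83.8 az -145.2 Fz 19.1 Frad 1.2 Fccw 8.8
36 [292.2 256.7] [290 252   5  10]
52 [278.8 263.6] [277 257   5  14]
```

```bash
python3 - <<'E'
from h import *
f=env.grab_frame("scene")
for a in range(20,54,2):
    t=np.radians(a); print(a,proj(f,[[554.5+r*np.cos(t),91+r*np.sin(t),44] for r in (105,118,127)]).round(1).tolist())
print("post",proj(f,[[680-4,148.5-2,40],[680,149,30]]))
E
python3 arc.py -148 -168 4 | sed 's/np.float64//g'
```

```text
20 [[281.0, 250.0], [278.6, 253.5], [276.9, 255.9]]
22 [[282.3, 250.5], [280.0, 254.1], [278.4, 256.5]]
24 [[283.6, 251.0], [281.5, 254.6], [280.0, 257.1]]
26 [[284.9, 251.4], [283.0, 255.1], [281.6, 257.7]]
28 [[286.3, 251.9], [284.5, 255.6], [283.3, 258.2]]
30 [[287.6, 252.2], [286.1, 256.0], [285.0, 258.7]]
32 [[289.0, 252.6], [287.6, 256.4], [286.7, 259.1]]
34 [[290.4, 252.9], [289.2, 256.8], [288.4, 259.5]]
36 [[291.8, 253.1], [290.8, 257.1], [290.1, 259.8]]
38 [[293.2, 253.4], [292.4, 257.3], [291.9, 260.1]]
40 [[294.7, 253.6], [294.1, 257.5], [293.6, 260.3]]
42 [[296.1, 253.7], [295.7, 257.7], [295.4, 260.5]]
44 [[297.6, 253.8], [297.3, 257.8], [297.2, 260.7]]
46 [[299.0, 253.9], [299.0, 257.9], [299.0, 260.8]]
48 [[300.5, 253.9], [300.6, 258.0], [300.8, 260.8]]
50 [[301.9, 253.9], [302.3, 258.0], [302.5, 260.8]]
52 [[303.4, 253.9], [303.9, 257.9], [304.3, 260.7]]
post [[279.40182638 260.17932023]
 [278.85150636 264.09528508]]
-148 -153 [[(-0.8), (-1.3)], [(-1.5), (-2.6)], [(-2.2), (-3.8)], [(-2.9), (-5.2)], [(-3.6), (-6.5)]]
-153 -158 [[(-0.7), (-1.3)], [(-1.3), (-2.7)], [(-1.9), (-4.0)], [(-2.5), (-5.4)], [(-3.0), (-6.8)]]
-158 -163 [[(-0.5), (-1.4)], [(-1.0), (-2.8)], [(-1.5), (-4.2)], [(-2.0), (-5.6)], [(-2.4), (-7.0)]]
-163 -168 [[(-0.4), (-1.4)], [(-0.8), (-2.9)], [(-1.2), (-4.3)], [(-1.5), (-5.7)], [(-1.8), (-7.2)]]
```

The platter still turns with the crank at a 19 N press and 8.8 N push, so the crank is at its stop. The pointer is at about 38° and needs to be at about 25°. I'll unload sideways first, then lift off the brake while staying in the cup.

Emit:
drive_tool(series=[[1,[0.8,1.2,0],[0,0,0]],[1,[1.7,2.5,0],[0,0,0]],[1,[2,3,-2],[0,0,0]],[1,[2,3,-4],[0,0,0]],[1,[2,3,-6],[0,0,0]]])

```text
time_s: 18.35
ee_pos: [484.1, 42.3, 101.3]
ee_rot: [-179.9, -0.2, 0.3]
force: [0.9, 2.1, 2.1]
gripper_width: 0.6
```

```bash
python3 chk.py s21
```

```text
t 18.35 [484.1  42.3 101.3] r 85.6 az -145.3 Fz 2.1 Frad -1.9 Fccw -1.2
36 [291.8 255.8] [290 251   5  10]
49 [278.9 263.8] [277 258   5  13]
```

Emit:
drive_tool(series=[[1,[-0.8,-1.3,-0.5],[0,0,0]],[1,[-1.5,-2.6,-1],[0,0,0]],[1,[-2.2,-3.8,-1.5],[0,0,0]],[1,[-2.9,-5.2,-2],[0,0,0]],[1,[-3.6,-6.5,-2],[0,0,0]]])

```text
time_s: 18.9
ee_pos: [478.9, 48.3, 102.3]
ee_rot: [180.0, 0.0, 0.3]
force: [1.3, 0.3, 1.9]
gripper_width: 0.3
```

```bash
python3 chk.py s22
```

```text
t 18.9 [478.9  48.3 102.3] r 86.8 az -150.5 Fz 1.9 Frad -1.3 Fccw 0.4
37 [287.6 254.8] [285 250   6  10]
49 [278.9 263.8] [277 258   5  13]
```

Emit:
drive_tool(series=[[1,[-0.6,-1.4,0],[0,0,0]],[1,[-1,-2.8,0],[0,0,0]],[1,[-1.5,-4.2,-0.2],[0,0,0]],[1,[-2,-5.7,-0.4],[0,0,0]],[1,[-2.5,-7,-0.5],[0,0,0]]])

```text
time_s: 19.45
ee_pos: [476.1, 55.1, 102.8]
ee_rot: [180.0, 0.1, 0.4]
force: [0.6, -1.2, 3.8]
gripper_width: 0.4
```

```bash
python3 chk.py s23
```

```text
t 19.45 [476.1  55.1 102.8] r 86.2 az -155.4 Fz 3.8 Frad -0.1 Fccw 1.4
87 [281.2 259.4] [277 249  11  22]
```

View pics/s23.png

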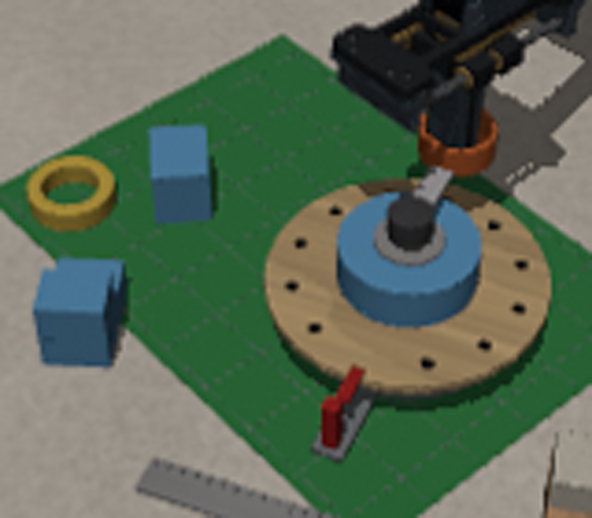

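Emit:
drive_tool(series=[[1,[-0.2,-0.7,-0.5],[0,0,0]],[1,[-0.4,-1.4,-1],[0,0,0]],[1,[-0.5,-1.8,-1.5],[0,0,0]],[1,[-0.5,-1.8,-2],[0,0,0]],[1,[-0.5,-1.8,-3],[0,0,0]]])

```text
time_s: 20.0
ee_pos: [475.8, 57.1, 105.6]
ee_rot: [-180.0, 0.1, 0.3]
force: [-0.2, 0.2, 0.9]
gripper_width: 0.8
```

```bash
python3 chk.py s24
python3 - <<'E'
from h import *
f=env.grab_frame("top")
cv2.imwrite("pics/top24.png",cv2.resize(f["image"][130:290,200:360,::-1],None,fx=3.7,fy=3.7,interpolation=cv2.INTER_CUBIC))
bl,_=blobs(f,(0,140,60),(6,255,255),4)
print([ (b[0],b[1],b[2].tolist()) for b in bl if 220<b[1][0]<300 and 160<b[1][1]<230])
E
```

```text
t 20.0 [475.8  57.1 105.6] r 85.7 az -156.7 Fz 0.9 Frad 0.1 Fccw -0.3
88 [280.8 259.2] [277 249  10  22]
[(np.int32(49), array([247.6, 183.9]), [244, 177, 8, 15])]
```

View pics/top24.png

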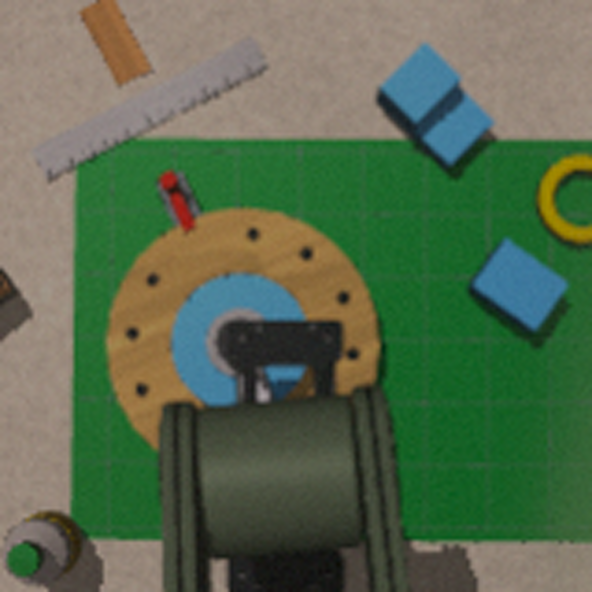

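View pics/s24.png

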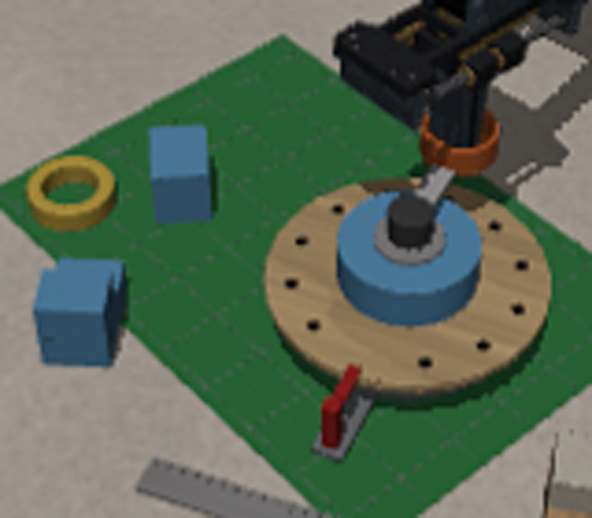

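In the top view, hub, pointer and post are in line (slope 0.444 against 0.444 in the crop), and the contact force is about zero. I'll lift straight out.

Emit:
drive_tool(series=[[1,[0.3,0.8,-2],[0,0,0]],[1,[0.3,0.8,-5],[0,0,0]],[1,[0.3,0.8,-10],[0,0,0]],[1,[0.3,0.8,-17],[0,0,0]],[1,[0.3,0.8,-26],[0,0,0]]])

```text
time_s: 20.6
ee_pos: [476.5, 56.2, 132.6]
ee_rot: [-180.0, 0.0, 0.3]
force: [0.1, 0.8, 0.3]
gripper_width: 0.5
```

Emit:
drive_tool(series=[[1,[0,0,-20],[0,0,0]],[1,[0,0,-50],[0,0,0]],[1,[-30,0,-80],[0,0,0]],[1,[-60,0,-100],[0,0,0]],[1,[-60,0,-100],[0,0,0]]])

```text
time_s: 21.1
ee_pos: [415.2, 55.9, 235.4]
ee_rot: [-180.0, -0.3, 0.4]
force: [0.6, 0.9, 0.1]
gripper_width: 0.4
```

```bash
python3 chk.py s25
python3 - <<'E'
from h import *
f=env.grab_frame("top")
cv2.imwrite("pics/top25.png",cv2.resize(f["image"][130:290,200:360,::-1],None,fx=3.7,fy=3.7,interpolation=cv2.INTER_CUBIC))
# bystanders + pointer stats
hsv=cv2.cvtColor(f["image"],cv2.COLOR_RGB2HSV); m=cv2.inRange(hsv,(0,140,60),(6,255,255)); ys,xs=np.nonzero(m[160:230,220:300]); xs=xs+220;ys=ys+160
P=onz(f,np.c_[xs,ys],46); d=P-[554.5,91]; r=np.hypot(*d.T); a=np.degrees(np.arctan2(d[:,1],d[:,0]))
k=r<124; print("pointer az",a[k].mean(),k.sum(),"post az",a[r>132].mean(),(r>132).sum())
E
```

```text
t 21.1 [415.2  55.9 235.4] r 143.6 az -165.9 Fz 0.1 Frad -0.9 Fccw -0.7
90 [280.9 259.2] [277 249  11  22]
pointer az 24.915527602328307 30 post az 24.919907661710198 16
```

View pics/top25.png

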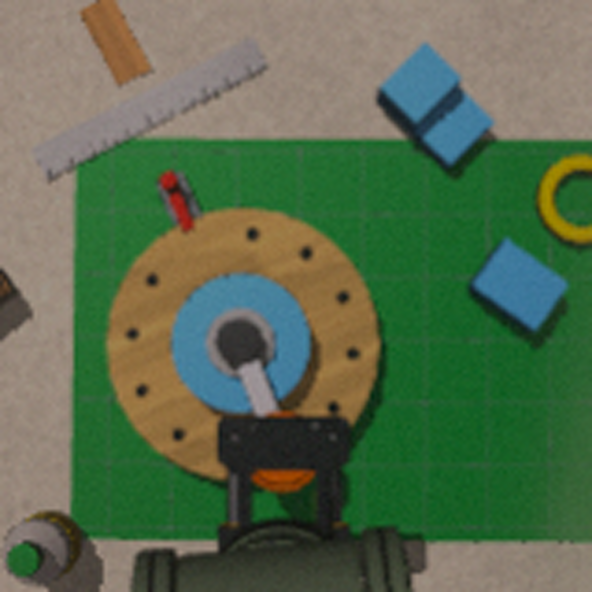

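View pics/s25.png

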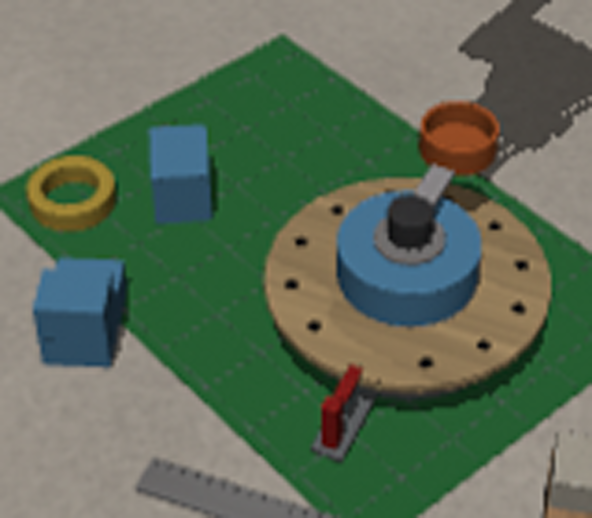

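Pointer and post both measure 24.9° azimuth. The crank has turned about 134° (2.34 rad) relative to the platter, which is above 2.25 even if it started at 0. The bystanders are unmoved and the tool is clear, so I'm handing in.

```bash
python3 -c "
from workcell import env
env.job_done()"
```

```text
the job is handed in; nothing more can be done
```

The clamp is tight and the platter's pointer is lined up with the post; I handed the job in at about 21 s of the 72 s allowed.

- **Tightening:** I put the closed fingertips in the cup, pressed down to 15–19 N (19.1 N was the highest reading), and pushed the cup clockwise. The platter held all the way to the stop. Past the stop it turned with the crank even at 19 N down and about 9 N sideways, so I took that as the hard stop.
- **Lining up:** I released the brake, turned the platter and crank together to the post, and lifted straight out.
- **Crank check:** It turned about 134° (2.34 rad) relative to the platter, measured from the images. That is above the 2.25 rad limit even if it started at 0.
- **Pointer check:** Pointer and post both measured 24.9° azimuth in the top view, and the scene view agreed. The pointer stayed in the same place while the tool withdrew.
- **Other checks:** The tool is clear of everything, and no object on the table looked moved in the pictures.
- **One disagreement:** The first cup fit from the scene camera came out wrong, with a rim radius of 36 mm instead of 29 mm. I dropped it and used the top-view fit.

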